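Pin the shim pack of a tray rack's foot

ROBOT

A 7-joint arm with a two-finger parallel gripper is mounted at the origin on the work surface. World frame = base frame: x ahead of the robot, y to its left, z up, the work surface at z = 0. Lengths are in m, angles in rad, forces in N, time in s.
With the tool pointing down it reaches from about 0.375 to 0.925 m from the base axis. Payload 3.1 kg.
Tool frame: the origin (TCP) lies between the finger pads; the fingertips stand tcp_to_tips ahead of it and the grasp point (between the pads) lies 8 mm behind it (tcp_to_tips is the distance from the TCP to the fingertips, in m); x points along the fingers, y is the direction in which the jaws open and shut, and the axes are right-handed (so a half turn about x gives the same grasp; the last joint's range is limited). The gripper opens to 85 mm and grips with 20 to 120 N. Pads are 22 mm wide; open, the fingers measure 114 mm over their backs; the gripper's body (76 mm by 85 mm) begins 54 mm behind the grasp point. The pads swing forward as they close: fully open they stand 13 mm farther back than shut.
Start: joints at [-1.364, 0.383, 0.044, 1.598, -0.018, 1.161, -0.05], TCP at [0.195, 0.62, 0.242] pointing down, gripper open.
Joint ranges: [-2.61, 2.61], [-0.41, 2.15], [-1.48, 1.57], [0, 2.5], [-1.57, 4.71], [0.05, 1.97], [-2.85, 2.85]. Speed limits (rad/s): [2.79, 2.79, 3.14, 3.14, 3.14, 3.14, 3.14].

INTERFACE

Orientations are given as a rotation vector (axis times angle).
In Python, from workcell import get_obs, capture, sign_off, tcp_to_tips gives the robot as it stands.
- The arm moves only by the tool play_rows, never from a script. Its argument "commands" is a list of rows, each an object with "hand": the opening, from -1 (shut) to 1 (fully open), so that 0 is half open; "offset": the shift along the tool's x, y, z in units of 25 mm (1.0 is 25 mm), a list of three; "dr": the turn, a rotation vector about the tool's x, y, z in units of 5 degrees (1.0 is 5 degrees), a list of three. In form: [{"hand": hand, "offset": [dx, dy, dz], "dr": [ax, ay, az]}, ...]. A call has 1 to 5 rows; each row is the pose to reach, as a shift and turn from the pose measured when the call began, along the tool's axes at that moment; what a row does not reach only later rows make up. A row lasts 1/8 s, in which the tool goes at most 62.5 mm and 10.7 degrees, less where a joint would pass 70% of its speed; a pose out of reach is approached as far as the arm can. A call with a gripper value outside its range is refused whole. The fingers move at their own pace and stop on an object; "force" is the grip in N (left out, the last holds). Time passes only in rows, so rows that repeat a pose let the fingers close. It gives the time, the measured TCP pose, the force and the opening at its end, in the units of the state.
- get_obs(): the state, without advancing time (a new reading comes with each control period).
- capture(name): name is "side" or "top" or "wrist"; returns a dict with "color" (400x640x3 uint8, red, green, blue), "intrinsics" (3x3 intrinsics, pixels), "cam_to_world" (4x4, takes a point from camera to world coordinates). Camera axes: x right, y down, z forward; pixel columns grow to the right and rows downward; lengths in m; the calibration is good to about 2 mm. A picture is of the moment at which its call begins. There is no depth.
- sign_off(): hands the job in, once; it reports no verdict.
The state is a dict: "t": time; "joint_pos": joint angles; "dq": joint speeds; "effort": joint torques, N m; "position": TCP position; "eef_rot": TCP orientation; "ft_force": force on the tool from outside, world axes, zero at the start; "moment": the same for the moment, N m; "width": finger opening in m.
Only numpy, scipy, OpenCV 4.12 (cv2) and the standard library are available. Lean on these libraries where they do the work, as an engineer would, in place of code of your own. Each camera call takes 0.05 s, during which the arm holds its last target.

TASK

In the green rack-foot bracket, square up the three loose shims so that their holes line up, then push the red-handled locking pin down through all three into the socket beneath until its collar sits flush on the top shim, and let go. The socket may sit off the middle of the bracket, so feel for it gently and never force the pin; leave everything else on the table where it is.

Things in the scene. Friction and masses are not known exactly. Their poses are not given: they have to be found in the camera images.
- bracket: green fixed bracket, an open-topped channel along its own x; origin at the centre of its underside, z up. Base 160 x 100 x 8 mm; two walls along x, 150 mm long, 14 mm thick, tops 69 mm above the origin, leave a channel 52 mm wide, open at both ends. Channel floor (dark, shims lie on it) 48 mm above the origin, 130 mm long. Pressing the pin on bracket or shims with over 35 N damages them
- seat (a point): nominal point on the channel floor, middle of the bracket, 48 mm above its underside. The floor is the top of a socket block with one upright hole, 13.5 mm wide, 40 mm deep, plain sharp rim, hidden under the shims. The block is bolted fast in a slot: its hole is on the bracket's centre line (y = 0) but anywhere from -15 to 15 mm along the bracket's x; not measured, find it by feel
- shim_low: blue plastic plate, lowest of the three, 45 mm along the bracket's x, 50 mm across, 7 mm thick, with a 15 mm through hole in its middle; origin at the centre of the underside, on the hole's axis. Slides freely along the channel, 1 mm of play to either wall; about 60 g
- shim_mid: white plate of the same size, in the middle of the stack; origin at the centre of its underside
- shim_top: orange plate of the same size, top of the stack; origin at the centre of its underside. Stack top is 21 mm above the channel floor, level with the wall tops. The shims begin shifted up to 9 mm along the channel from the bracket's middle, each differently; squeezed end to end over their 45 mm length they come square
- pin: steel locking pin with a red handle, upright; origin at the centre of its lower tip, z up along the pin. Shank 12 mm across, its last 8 mm tapering to 9 mm at the tip; a steel collar 28 mm across and 4 mm thick from 51 to 55 mm above the tip; red round handle 18 mm across from 55 to 89 mm. About 90 g. It begins standing in the parking block, resting on its collar
- pin_collar (a point): point on the pin's axis at the underside of its collar, 51 mm above the tip
- pin_holder: grey fixed parking block, 60 x 60 mm and 58 mm high, with a 15 mm hole in which the pin stands; origin at the centre of its underside
- sauce_bottle: bystander: yellow squeeze bottle with blue cap, 56 mm across, 170 mm tall; origin under its centre
- cream_bottle: bystander: white squeeze bottle, 56 mm across, 170 mm tall; origin under its centre
- jar: bystander: amber jar with white lid, 90 mm across, 130 mm tall; origin under its centre
- wrench: bystander: steel wrench 160 mm long lying flat
- washer: bystander: steel washer 40 mm across, 6 mm thick, lying flat
- spare_shim: bystander: a spare blue shim, 45 x 50 x 7 mm, lying on the table, not part of the pack
- caster: bystander: swivel caster with black wheel and steel top plate 60 x 50 mm, 79 mm tall

How it is judged:
On the way:
1. the shims' holes are lined up, with the pin still out of them (horizontal distance between shim_low and shim_mid below 0.003 m and horizontal distance between each of shim_mid, shim_low and shim_top below 0.003 m and horizontal distance between pin and seat above 0.03 m), for 0.2 s.
At the end, for the whole second after the job is handed in: the three shims lie flat in the bracket with their holes in line (within 3 mm), and the upright pin (within 0.07 rad) goes through them into the socket, its collar within 2.5 mm of the top of the stack, released and at rest (horizontal distance between shim_low and shim_mid below 0.003 m and horizontal distance between each of shim_mid, shim_low and shim_top below 0.003 m and z of shim_low in the frame of bracket below 0.051 m and angle between each of shim_low, shim_mid, shim_top's own z axis and vertical below 0.1 rad and z of shim_mid in the frame of bracket below 0.058 m and z of shim_top in the frame of bracket below 0.065 m and z of pin_collar in the frame of bracket between 0.066 and 0.0715 m and angle between pin's own z axis and vertical below 0.07 rad and horizontal distance between pin and seat below 0.019 m and horizontal distance between pin and shim_top below 0.004 m and horizontal distance between pin and shim_low below 0.004 m and contact force between the fingers and pin below 0.1 N and linear speed of pin below 0.01 m/s); the robot touches nothing.
It fails at once if the pin pressed with more than 35 N on the bracket or a shim (contact force between pin and bracket above 35 N or contact force between pin and shim_low above 35 N or contact force between pin and shim_mid above 35 N or contact force between pin and shim_top above 35 N).
It fails at once if another thing on the table moved more than 20 mm (distance of any of sauce_bottle, cream_bottle, jar, wrench, washer, spare_shim, caster from where it was at the start of the episode above 0.02 m).
It also fails if it takes over 64 s, if anything falls off the work surface, if the arm or the gripper's body presses on something with over 40 N, if the wrist force passes 120 N, or if a joint passes its speed limit or range.

## Working session

There is one attempt and no reset: what is moved stays moved. The work goes in short steps, Python scripts to look and compute and a tool call to move; the robot and the scene stay as the last step left them, time stands still between calls to the robot, and variables do not carry over. Pictures are saved under pics/ and viewed, and the job is handed in when it is done.

Besides the shell and the picture viewer there is one more tool, called as name(argument=value, ...), one argument or row to a line, values as JSON. play_rows: Moves the arm, as the interface text tells. Its arguments: {"type":"object","properties":{"commands":{"type":"array"},"force":{"type":"number"}},"required":["commands"]}

```bash
mkdir -p pics; ls; python3 - <<'E'
from workcell import get_obs, capture, tcp_to_tips
import cv2
o=get_obs();print(o); print(tcp_to_tips)
for n in ["side","top","wrist"]:
    c=capture(n); cv2.imwrite(f"pics/{n}0.png",c["color"][:,:,::-1]); print(n,c["intrinsics"].tolist(),c["cam_to_world"].round(4).tolist())
E
```

```text
pics
{'t': 0.0, 'joint_pos': array([-1.36378035,  0.38388537,  0.04382763,  1.59958193, -0.0179027 ,
        1.16120577, -0.04989277]), 'dq': array([ 0.00069602, -0.00066198, -0.0005165 ,  0.00150687, -0.00304344,
        0.00079375, -0.00059694]), 'effort': array([-1.09145749e-03, -4.33461106e+01,  1.02385730e+00, -2.49510705e+01,
        1.05197277e-02,  1.13944770e-02,  1.08766687e-05]), 'position': array([0.19479991, 0.61915668, 0.24085081]), 'eef_rot': array([ 0.23706374,  1.55779946, -0.24127863]), 'ft_force': array([-0.50287847, -0.52191083,  0.0246314 ]), 'moment': array([ 0.00690209, -0.00173531, -0.03564588]), 'width': 0.08577222967487563}
0.011
side [[469.28109854016, 0.0, 325.86742645196506], [0.0, 469.28109854016, 198.552992785658], [0.0, 0.0, 1.0]] [[-0.8112, -0.2853, 0.5105, 0.0786], [-0.5845, 0.4209, -0.6936, 0.6267], [-0.017, -0.8611, -0.5082, 0.5581], [0.0, 0.0, 0.0, 1.0]]
top [[363.07485904510196, 0.0, 324.89107559386554], [0.0, 363.07485904510196, 206.67474086141456], [0.0, 0.0, 1.0]] [[0.0278, -0.9948, 0.098, 0.5073], [-0.9993, -0.0253, 0.0265, -0.0531], [-0.0238, -0.0987, -0.9948, 0.8275], [0.0, 0.0, 0.0, 1.0]]
wrist [[284.4333094945485, 0.0, 319.81214593592546], [0.0, 284.4333094945485, 197.97669454698453], [0.0, 0.0, 1.0]] [[0.3012, 0.9075, 0.2928, 0.1198], [0.9536, -0.286, -0.0946, 0.6437], [-0.0021, 0.3077, -0.9515, 0.3716], [0.0, 0.0, 0.0, 1.0]]
```

View pics/side0.png

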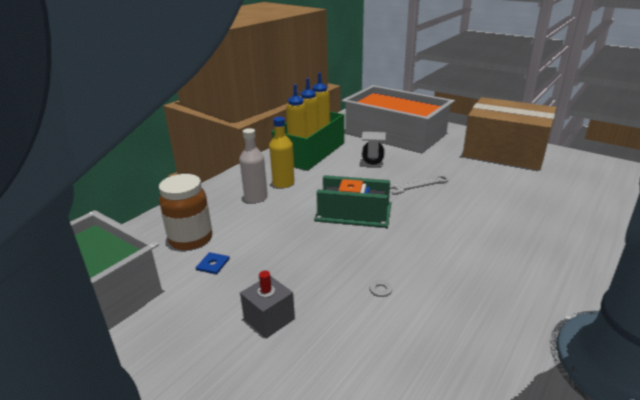

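View pics/top0.png

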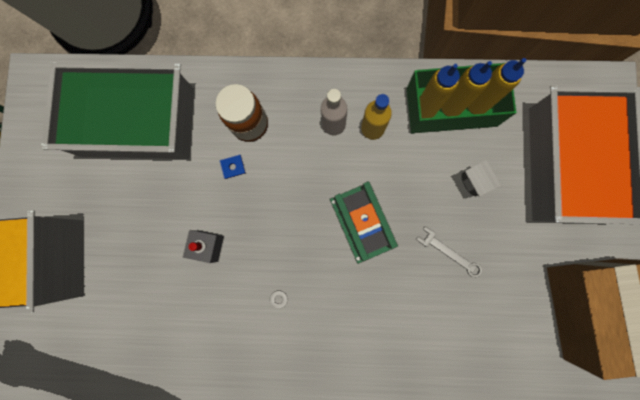

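View pics/wrist0.png

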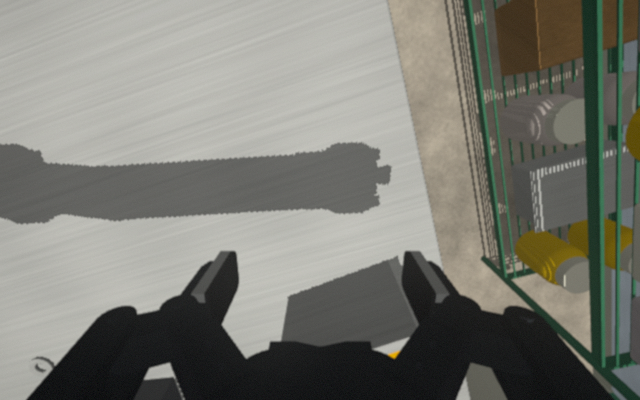

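```bash
cat > h.py <<'E'
import numpy as np, cv2
from scipy.spatial.transform import Rotation as Ro
from workcell import get_obs, capture, tcp_to_tips
def ray(c,uv):
    K=c["intrinsics"];T=c["cam_to_world"]
    d=T[:3,:3]@np.linalg.solve(K,[uv[0],uv[1],1.]); return T[:3,3],d
def onz(c,uv,z):
    p,d=ray(c,uv); return p+d*(z-p[2])/d[2]
def proj(c,P):
    T=np.linalg.inv(c["cam_to_world"]); q=T[:3,:3]@np.array(P)+T[:3,3]; q=c["intrinsics"]@q; return q[:2]/q[2]
def crop(c,x0,y0,x1,y1,s,name):
    im=c["color"][y0:y1,x0:x1,::-1]; im=cv2.resize(im,None,fx=s,fy=s,interpolation=cv2.INTER_CUBIC); cv2.imwrite("pics/"+name,im)
def toolR(o=None):
    o=o or get_obs(); return Ro.from_rotvec(o["eef_rot"]).as_matrix()
def goto(pos,yaw=None,o=None):
    """tool x down; yaw = world angle of tool y. returns offset & dr in units"""
    o=o or get_obs(); R=toolR(o); off=R.T@(np.array(pos)-o["position"])/0.025
    dr=None
    if yaw is not None:
        best=None
        for k in (0,np.pi):
            y=np.array([np.cos(yaw+k),np.sin(yaw+k),0]);x=np.array([0,0,-1.])
            Rt=np.c_[x,y,np.cross(x,y)]
            r=Ro.from_matrix(R.T@Rt).as_rotvec()
            if best is None or np.linalg.norm(r)<np.linalg.norm(best): best=r
        dr=best/np.deg2rad(5)
    return off.round(2), dr.round(2) if dr is not None else None
E
python3 - <<'E'
from h import *
c=capture("top"); s=capture("side")
crop(c,310,165,430,275,6,"tb.png"); crop(c,170,210,260,290,8,"th.png"); crop(s,290,150,420,240,6,"sb.png");crop(s,190,240,310,340,6,"sp.png")
print(toolR().round(3).tolist())
E
```

```text
[[-0.0, 0.3, 0.954], [-0.001, 0.954, -0.3], [-1.0, -0.001, 0.0]]
```

View pics/tb.png

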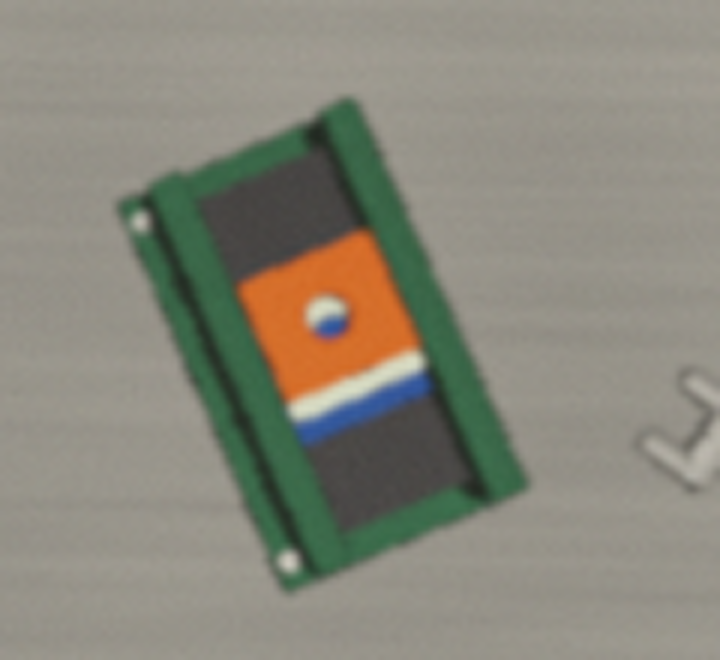

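View pics/th.png

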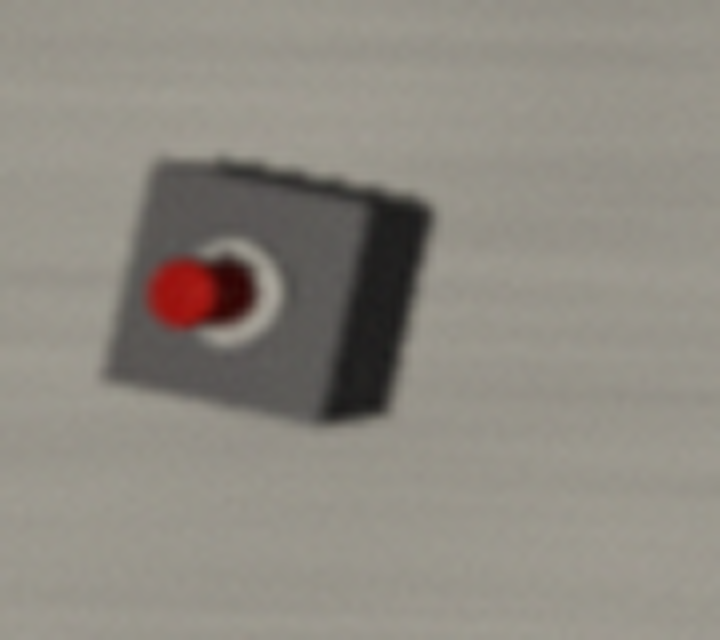

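View pics/sb.png

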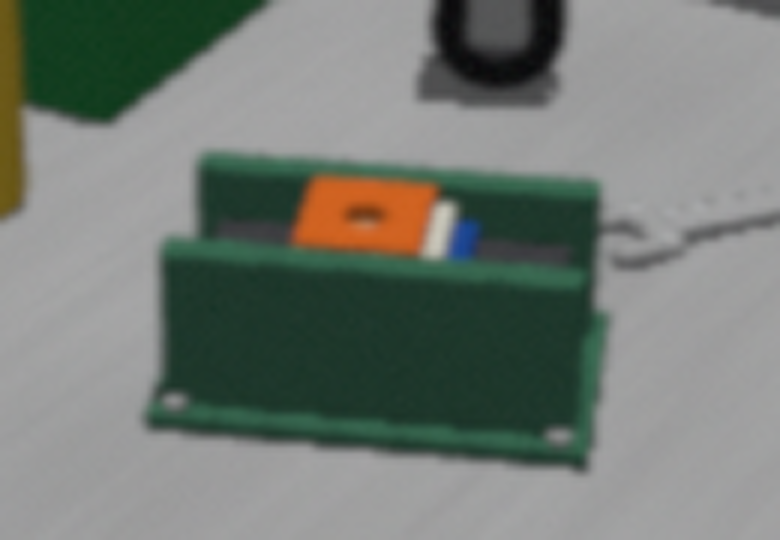

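View pics/sp.png

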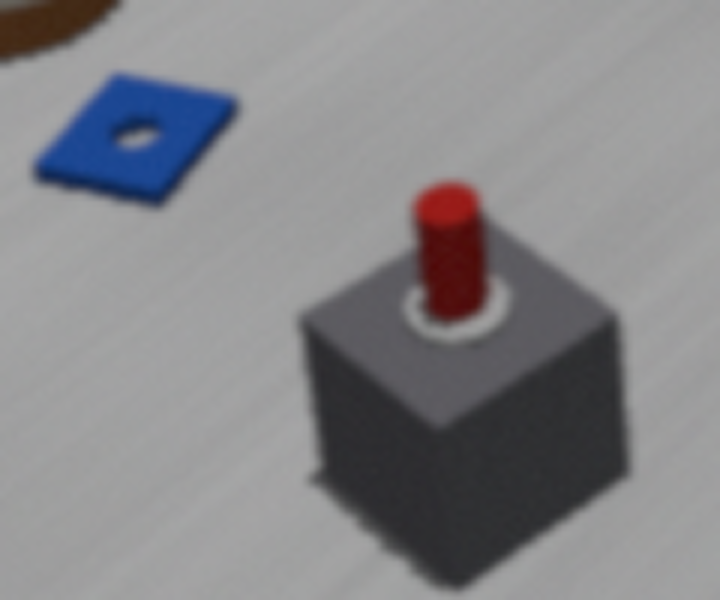

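```bash
cat > m.py <<'E'
from h import *
c=capture("top"); s=capture("side")
def mk(c,lo,hi,box):
    h=cv2.cvtColor(c["color"],cv2.COLOR_RGB2HSV); m=cv2.inRange(h,lo,hi); z=np.zeros_like(m);x0,y0,x1,y1=box;z[y0:y1,x0:x1]=m[y0:y1,x0:x1];return z
m=mk(c,(5,150,120),(20,255,255),(320,180,410,265))
cn=max(cv2.findContours(m,0,2)[0],key=cv2.contourArea)
pts=np.array([onz(c,p[0],.069)[:2] for p in cn])
r=cv2.minAreaRect((pts*1000).astype(np.float32)); print("orange",r, cv2.boxPoints(r).tolist())
# wall top outline by corner pixels from crop
P=[(350,97),(528,487),(490,500),(320,120),(160,180),(185,178),(345,565),(312,575)]
for p in P: print(p,(onz(c,(310+p[0]/6-.4,165+p[1]/6-.4),.069)*1000).round(1)[:2])
# bolts
print("red top",onz(c,(170+183/8-.4,210+293/8-.4),.096).round(4))
a=ray(c,(170+183/8-.4,210+293/8-.4)); b=ray(s,(190+449/6-.4,240+206/6-.4))
A=np.c_[a[1],-b[1]]; t=np.linalg.lstsq(A,b[0]-a[0],rcond=None)[0]; print(a[0]+a[1]*t[0],b[0]+b[1]*t[1])
E
python3 m.py
```

```text
orange ((562.5315551757812, -115.51448059082031), (44.07589340209961, 51.29801559448242), 24.733522415161133) [[531.7838134765625, -101.4390640258789], [553.246826171875, -148.03118896484375], [593.279296875, -129.58990478515625], [571.8162841796875, -82.99777221679688]]
(350, 97) [ 639.3 -122.2]
(528, 487) [ 504.7 -185.5]
(490, 500) [ 499.9 -172.6]
(320, 120) [ 630.8 -111.8]
(160, 180) [608.2 -56.2]
(185, 178) [609.1 -64.9]
(345, 565) [ 476.2 -123.1]
(312, 575) [ 472.5 -111.8]
red top [0.4923 0.2317 0.096 ]
[0.49227538 0.23234686 0.0943636 ] [0.48998799 0.2306777  0.0937606 ]
```

```bash
python3 - <<'E'
from h import *
print(goto((.56,-.117,.26),np.deg2rad(24.5)))
E
```

```text
(array([ -0.71, -23.73,  22.77]), array([9.61, 0.  , 0.01]))
```

play_rows(
  commands=[
    {"hand": 1,"offset": [-0.7,-23.7,22.8],"dr": [9.6,0,0]},
    {"hand": 1,"offset": [-0.7,-23.7,22.8],"dr": [9.6,0,0]},
    {"hand": 1,"offset": [-0.7,-23.7,22.8],"dr": [9.6,0,0]},
    {"hand": 1,"offset": [-0.7,-23.7,22.8],"dr": [9.6,0,0]},
    {"hand": 1,"offset": [-0.7,-23.7,22.8],"dr": [9.6,0,0]},
  ],
)

```text
t: 0.98
position: [0.3349, 0.3384, 0.2493]
eef_rot: [0.891, 1.381, -0.89]
ft_force: [1.6, 0.3, 0.2]
width: 0.0852
```

```bash
python3 - <<'E'
from h import *
o=get_obs();print(o["t"],o["position"],o["joint_pos"])
print(goto((.56,-.117,.26),np.deg2rad(24.5)))
E
```

```text
0.975 [0.334919   0.33841233 0.24928275] [-1.16389551  0.03596786  0.29436257  2.00741472 -0.01163504  1.0992496
 -0.4395856 ]
(array([-0.43,  0.69, 20.31]), array([-0.03, -0.  , -0.01]))
```

play_rows(
  commands=[
    {"hand": 1,"offset": [-0.4,0.7,20.3],"dr": [0,0,0]},
    {"hand": 1,"offset": [-0.4,0.7,20.3],"dr": [0,0,0]},
    {"hand": 1,"offset": [-0.4,0.7,20.3],"dr": [0,0,0]},
    {"hand": 1,"offset": [-0.4,0.7,20.3],"dr": [0,0,0]},
    {"hand": 1,"offset": [-0.4,0.7,20.3],"dr": [0,0,0]},
  ],
)

```text
t: 1.6
position: [0.4733, 0.0584, 0.2558]
eef_rot: [0.893, 1.38, -0.888]
ft_force: [1.3, 1.2, -0.0]
width: 0.0855
```

```bash
python3 - <<'E'
from h import *
o=get_obs();print(o["t"],o["position"],o["joint_pos"])
print(goto((.56,-.117,.26),np.deg2rad(24.5)))
E
```

```text
1.6 [0.47326646 0.05843215 0.25580301] [-0.83063274  0.01988233  0.63761217  2.01202235 -0.01475579  1.11149912
  0.23852203]
(array([-0.17,  0.27,  7.82]), array([-0.03, -0.01, -0.03]))
```

play_rows(
  commands=[
    {"hand": 1,"offset": [-0.2,0.3,7.8],"dr": [0,0,0]},
    {"hand": 1,"offset": [-0.2,0.3,7.8],"dr": [0,0,0]},
    {"hand": 1,"offset": [-0.2,0.3,7.8],"dr": [0,0,0]},
    {"hand": 1,"offset": [-0.2,0.3,7.8],"dr": [0,0,0]},
    {"hand": 1,"offset": [-0.2,0.3,7.8],"dr": [0,0,0]},
  ],
)

```text
t: 2.22
position: [0.5604, -0.1166, 0.2605]
eef_rot: [0.894, 1.38, -0.89]
ft_force: [0.0, 1.2, 0.1]
width: 0.0852
```

```bash
python3 - <<'E'
from h import *
o=get_obs();print(o["t"],o["position"],o["joint_pos"])
c=capture("wrist");crop(c,0,0,640,400,1.25,"w1.png")
np.savez("w1.npz",**c)
print([proj(c,p).round(1).tolist() for p in [(.556,-.119,.069),(.556,-.119,.048)]])
E
```

```text
2.225 [ 0.56037658 -0.11664368  0.26048968] [-0.53799718  0.27483185  0.79539447  1.79926737 -0.21562456  1.15537294
  0.74954225]
[[315.0, 178.1], [315.2, 174.1]]
```

View pics/w1.png

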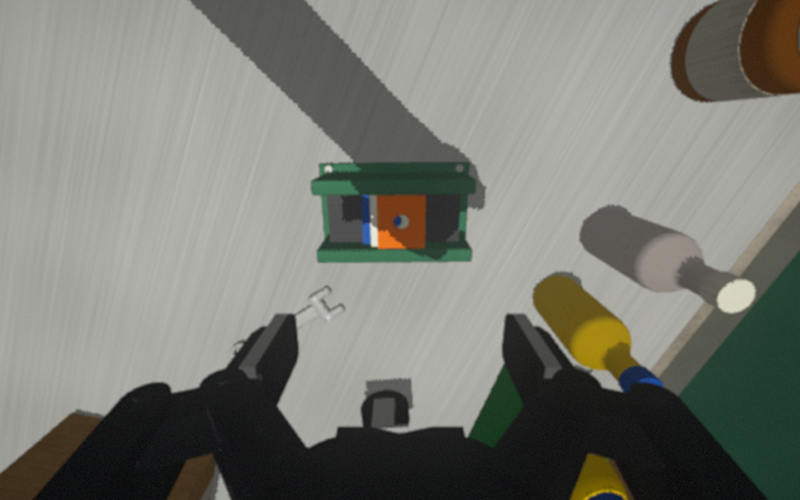

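```bash
python3 - <<'E'
from h import *
c=dict(np.load("w1.npz")); crop(c,240,120,390,220,5,"w1c.png")
E
```

```text
(no output)
```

View pics/w1c.png

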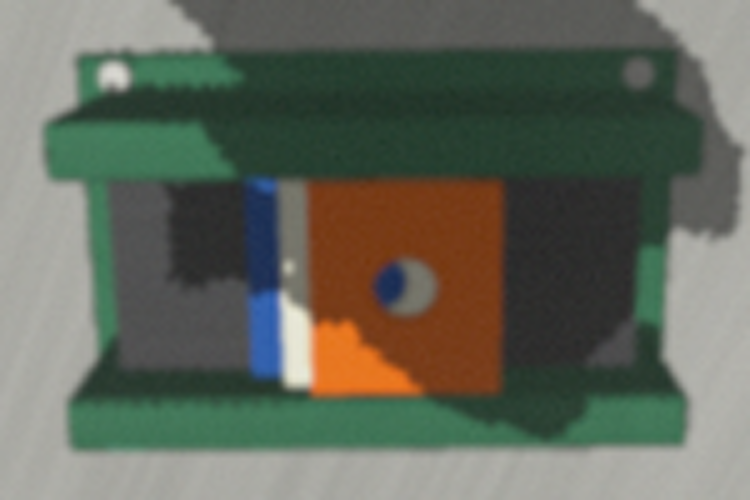

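```bash
python3 - <<'E'
from h import *
c=dict(np.load("w1.npz"))
f=lambda p,z:(onz(c,(240+p[0]/5-.4,120+p[1]/5-.4),z)*1000).round(1)[:2]
for p in [(48,125),(700,120),(48,178),(698,176),(72,402),(685,398),(70,447),(685,443)]: print(p,f(p,.069))
print("or hole",f((407,287),.069),"or corners",f((308,180),.069),f((503,180),.069),f((503,394),.069),f((312,394),.069))
print("white L",f((283,388),.062),f((279,180),.062),"blue L",f((250,377),.055),f((246,180),.055))
E
```

```text
(48, 125) [ 473.  -113.9]
(700, 120) [606. -53.]
(48, 178) [ 477.1 -125.1]
(698, 176) [611.5 -64.3]
(72, 402) [ 500.5 -173.2]
(685, 398) [ 633.5 -112.5]
(70, 447) [ 504.  -184.2]
(685, 443) [ 638.8 -122.6]
or hole [ 561.8 -114.9] or corners [ 531.1 -101.4] [571.5 -83.2] [ 593.4 -129.4] [ 551.9 -148. ]
white L [ 545.4 -151.7] [ 525.  -105.4] blue L [ 537.2 -154.7] [ 517.8 -109.8]
```

```bash
python3 - <<'E'
from h import *
print(goto((.5555,-.1184,.085),np.deg2rad(24.5)))
E
```

```text
(array([ 7.01, -0.24,  0.07]), array([-0.02, -0.03, -0.02]))
```

play_rows(
  commands=[
    {"hand": 0.6,"offset": [2.5,-0.2,0.1],"dr": [0,0,0]},
    {"hand": 0.6,"offset": [5,-0.2,0.1],"dr": [0,0,0]},
    {"hand": 0.6,"offset": [6,-0.2,0.1],"dr": [0,0,0]},
    {"hand": 0.6,"offset": [6,-0.2,0.1],"dr": [0,0,0]},
    {"hand": 0.6,"offset": [6,-0.2,0.1],"dr": [0,0,0]},
  ],
  force=30,
)

```text
t: 2.9
position: [0.558, -0.1174, 0.1117]
eef_rot: [0.892, 1.381, -0.884]
ft_force: [-0.3, 0.4, -0.5]
width: 0.0683
```

```bash
python3 - <<'E'
from h import *
o=get_obs();print(o["t"],o["position"],o["width"],o["ft_force"])
print(goto((.5555,-.1184,.080),np.deg2rad(24.5)))
c=capture("wrist");crop(c,0,0,640,400,1.25,"w2.png")
c=capture("side");crop(c,270,90,450,240,4,"s2.png")
E
```

```text
2.9 [ 0.55799184 -0.11739642  0.1116829 ] 0.0683367938011635 [-0.28336864  0.44602973 -0.52243969]
(array([ 1.27, -0.11, -0.  ]), array([ 0.01, -0.02, -0.05]))
```

View pics/w2.png

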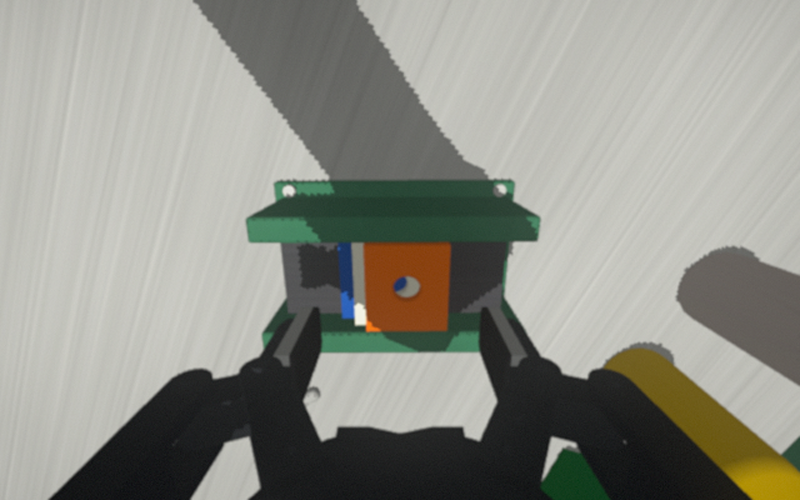

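View pics/s2.png

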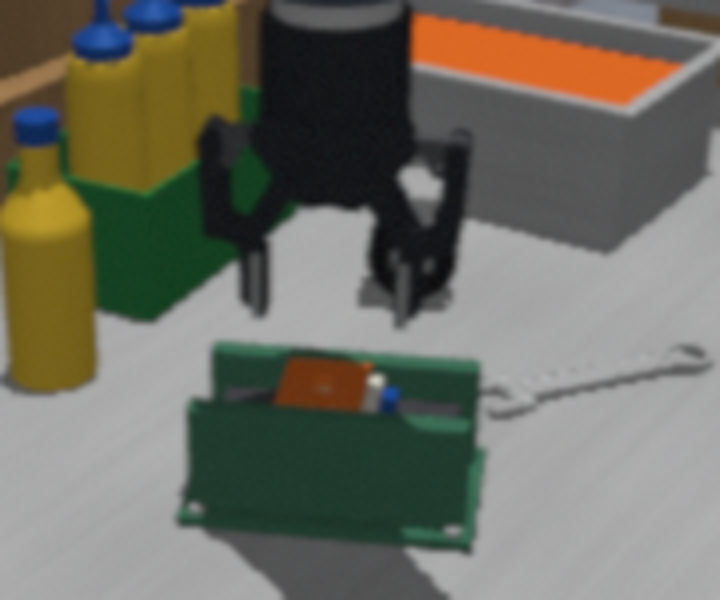

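play_rows(
  commands=[
    {"hand": 0.6,"offset": [0.7,-0.1,0],"dr": [0,0,0]},
    {"hand": 0.6,"offset": [1.3,-0.1,0],"dr": [0,0,0]},
    {"hand": 0.6,"offset": [1.5,-0.1,0],"dr": [0,0,0]},
    {"hand": 0.6,"offset": [1.5,-0.1,0],"dr": [0,0,0]},
    {"hand": 0.6,"offset": [1.5,-0.1,0],"dr": [0,0,0]},
  ],
)

```text
t: 3.62
position: [0.5567, -0.1194, 0.075]
eef_rot: [0.893, 1.379, -0.884]
ft_force: [-0.4, -0.6, 0.5]
width: 0.0686
```

```bash
python3 - <<'E'
from h import *
o=get_obs();print(o["t"],o["position"],o["width"],o["ft_force"])
print(goto((.5555,-.1184,.06),np.deg2rad(24.5)))
c=capture("side");crop(c,270,90,450,240,4,"s3.png")
c=capture("wrist");crop(c,0,0,640,400,1.25,"w3.png")
E
```

```text
3.625 [ 0.55674126 -0.11943757  0.075031  ] 0.0685581474571834 [-0.36655028 -0.61891221  0.45824752]
(array([ 0.6 , -0.03, -0.06]), array([-0.01, -0.01, -0.07]))
```

View pics/w3.png

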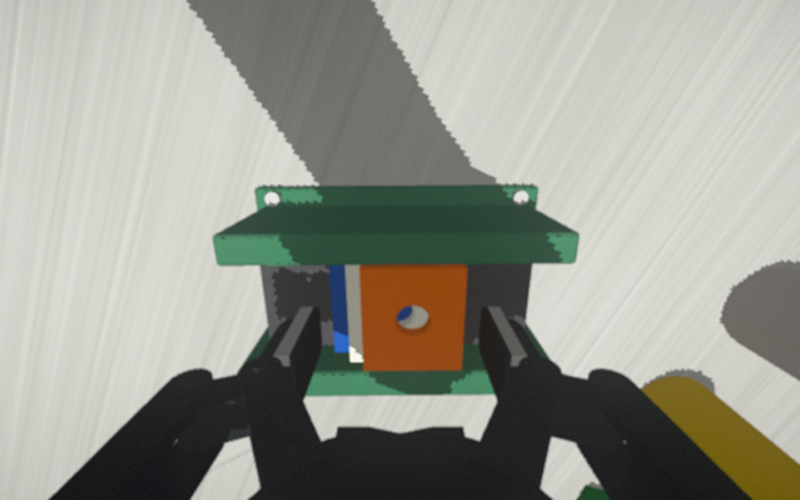

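View pics/s3.png

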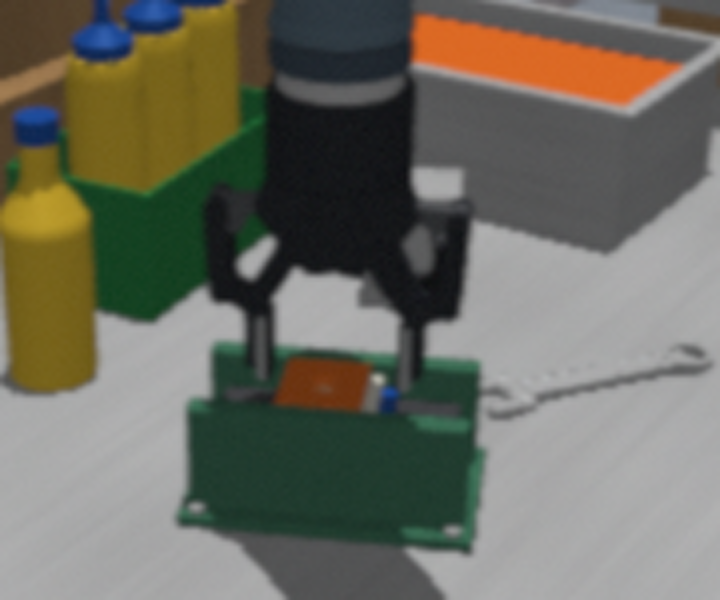

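play_rows(
  commands=[
    {"hand": 0.6,"offset": [0.2,0,-0.05],"dr": [0,0,0]},
    {"hand": 0.6,"offset": [0.3,0,-0.05],"dr": [0,0,0]},
    {"hand": 0.6,"offset": [0.3,0,-0.05],"dr": [0,0,0]},
  ],
)

```text
t: 4.1
position: [0.5561, -0.1181, 0.0674]
eef_rot: [0.893, 1.379, -0.884]
ft_force: [1.2, 0.5, 0.8]
width: 0.0682
```

play_rows(
  commands=[
    {"hand": 0.6,"offset": [0.1,0,0],"dr": [0,0,0]},
    {"hand": 0.6,"offset": [0.15,0,0],"dr": [0,0,0]},
    {"hand": 0.6,"offset": [0.15,0,0],"dr": [0,0,0]},
  ],
)

```text
t: 4.47
position: [0.556, -0.1181, 0.0635]
eef_rot: [0.893, 1.379, -0.884]
ft_force: [0.3, -0.3, -0.5]
width: 0.0684
```

play_rows(
  commands=[
    {"hand": 0.6,"offset": [0.1,0,0],"dr": [0,0,0]},
    {"hand": 0.6,"offset": [0.1,0,0],"dr": [0,0,0]},
    {"hand": 0.6,"offset": [0.1,0,0],"dr": [0,0,0]},
  ],
)

```text
t: 4.85
position: [0.556, -0.1181, 0.061]
eef_rot: [0.893, 1.379, -0.884]
ft_force: [0.2, 0.9, -0.2]
width: 0.0686
```

play_rows(
  commands=[
    {"hand": 0.6,"offset": [0.1,0,0],"dr": [0,0,0]},
    {"hand": 0.6,"offset": [0.1,0,0],"dr": [0,0,0]},
  ],
)

```text
t: 5.1
position: [0.5559, -0.118, 0.0583]
eef_rot: [0.893, 1.38, -0.885]
ft_force: [0.0, 0.2, 0.6]
width: 0.0685
```

play_rows(
  commands=[
    {"hand": 0.6,"offset": [0.08,0,0],"dr": [0,0,0]},
    {"hand": 0.6,"offset": [0.08,0,0],"dr": [0,0,0]},
  ],
)

```text
t: 5.35
position: [0.5556, -0.1179, 0.056]
eef_rot: [0.893, 1.38, -0.885]
ft_force: [-0.1, 0.3, 0.2]
width: 0.0683
```

play_rows(
  commands=[
    {"hand": 0.6,"offset": [0.05,0,0],"dr": [0,0,0]},
    {"hand": 0.6,"offset": [0.05,0,0],"dr": [0,0,0]},
  ],
)

```text
t: 5.6
position: [0.5556, -0.1179, 0.0547]
eef_rot: [0.893, 1.38, -0.885]
ft_force: [0.3, -0.3, 0.2]
width: 0.0685
```

play_rows(
  commands=[
    {"hand": 0.45,"offset": [-0.03,0,0],"dr": [0,0,0]},
    {"hand": 0.35,"offset": [-0.06,0,0],"dr": [0,0,0]},
    {"hand": 0.35,"offset": [-0.06,0,0],"dr": [0,0,0]},
  ],
  force=25,
)

```text
t: 5.98
position: [0.5553, -0.1179, 0.0561]
eef_rot: [0.893, 1.381, -0.885]
ft_force: [-1.7, 0.0, -0.3]
width: 0.0576
```

play_rows(
  commands=[
    {"hand": 0.25,"offset": [-0.03,0,0],"dr": [0,0,0]},
    {"hand": 0.15,"offset": [-0.06,0,0],"dr": [0,0,0]},
    {"hand": 0.05,"offset": [-0.1,0,0],"dr": [0,0,0]},
    {"hand": -0.1,"offset": [-0.12,0,0],"dr": [0,0,0]},
    {"hand": -0.1,"offset": [-0.12,0,0],"dr": [0,0,0]},
  ],
  force=25,
)

```text
t: 6.6
position: [0.5557, -0.1174, 0.0589]
eef_rot: [0.893, 1.38, -0.884]
ft_force: [0.2, 0.3, -1.8]
width: 0.0445
```

```bash
python3 - <<'E'
from h import *
o=get_obs();print(o["t"],o["position"],o["width"],o["ft_force"])
c=capture("wrist");crop(c,120,140,520,360,2,"w4.png")
E
```

```text
6.6 [ 0.55567533 -0.11736285  0.05892939] 0.04448260209751463 [ 0.222738    0.32954737 -1.79276647]
```

View pics/w4.png

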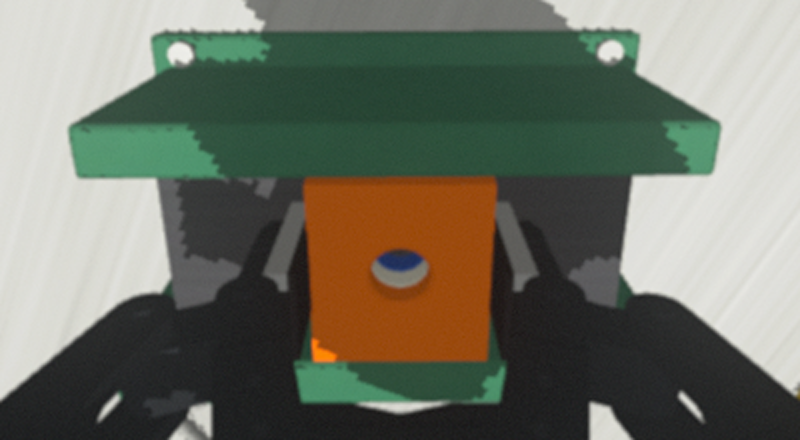

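play_rows(
  commands=[
    {"hand": -0.1,"offset": [0,0,0],"dr": [0,0,0]},
    {"hand": 0.3,"offset": [0,0,0],"dr": [0,0,0]},
    {"hand": 0.5,"offset": [-0.1,0,0],"dr": [0,0,0]},
    {"hand": 0.5,"offset": [-1,0,0],"dr": [0,0,0]},
    {"hand": 0.5,"offset": [-3,0,0],"dr": [0,0,0]},
  ],
)

```text
t: 7.28
position: [0.5535, -0.1172, 0.133]
eef_rot: [0.891, 1.385, -0.887]
ft_force: [0.9, 0.1, 0.7]
width: 0.0636
```

play_rows(
  commands=[
    {"hand": 0.5,"offset": [-2,0,0],"dr": [0,0,0]},
    {"hand": 0.5,"offset": [-4,0,0],"dr": [0,0,0]},
    {"hand": 0.5,"offset": [-4,0,0],"dr": [0,0,0]},
  ],
)

```text
t: 7.65
position: [0.5571, -0.119, 0.2383]
eef_rot: [0.895, 1.375, -0.882]
ft_force: [0.2, 0.6, -0.5]
width: 0.0642
```

```bash
python3 - <<'E'
from h import *
o=get_obs();print(o["t"],o["position"],o["width"],o["ft_force"])
c=capture("wrist");np.savez("w5.npz",**c);crop(c,220,120,420,270,4,"w5.png")
c=capture("top"); crop(c,310,165,430,275,6,"t5.png"); np.savez("t5.npz",**c)
E
```

```text
7.65 [ 0.55710545 -0.1189927   0.23834142] 0.06421882866044769 [ 0.21288003  0.60073047 -0.50446488]
```

View pics/w5.png

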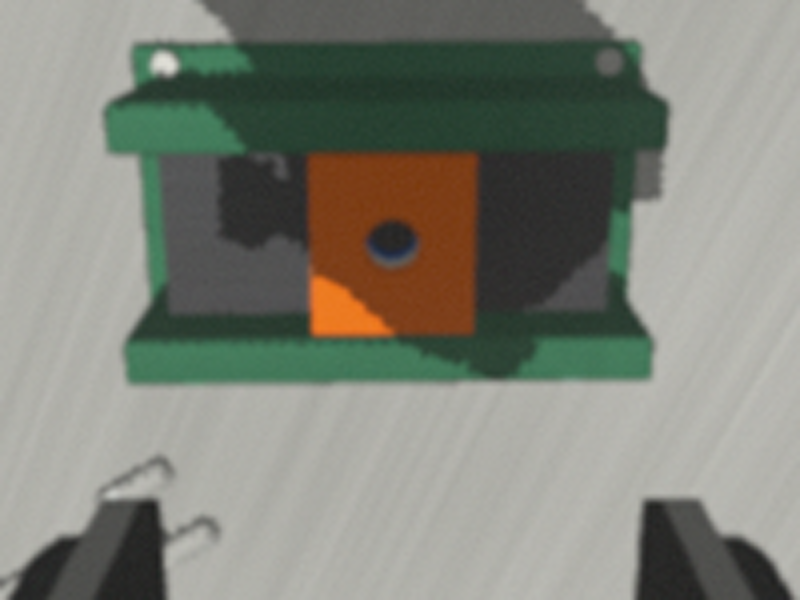

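```bash
python3 - <<'E'
from h import *
c=dict(np.load("w5.npz"));f=lambda p,z:(onz(c,(220+p[0]/4-.4,120+p[1]/4-.4),z)*1000).round(1)[:2]
print("hole",f((393,241),.069),[f(p,.069) for p in [(108,103),(668,103),(127,382),(652,378)]])
c=dict(np.load("t5.npz"))
print(goto((.4915,.2315,.22),np.deg2rad(24.5)))
E
```

```text
hole [ 555.8 -116.4] [array([ 472.8, -113.1]), array([606.2, -52.9]), array([ 504.3, -184.5]), array([ 639. , -122.7])]
(array([  0.61,   3.52, -13.74]), array([-0.  , -0.04, -0.02]))
```

View pics/t5.png

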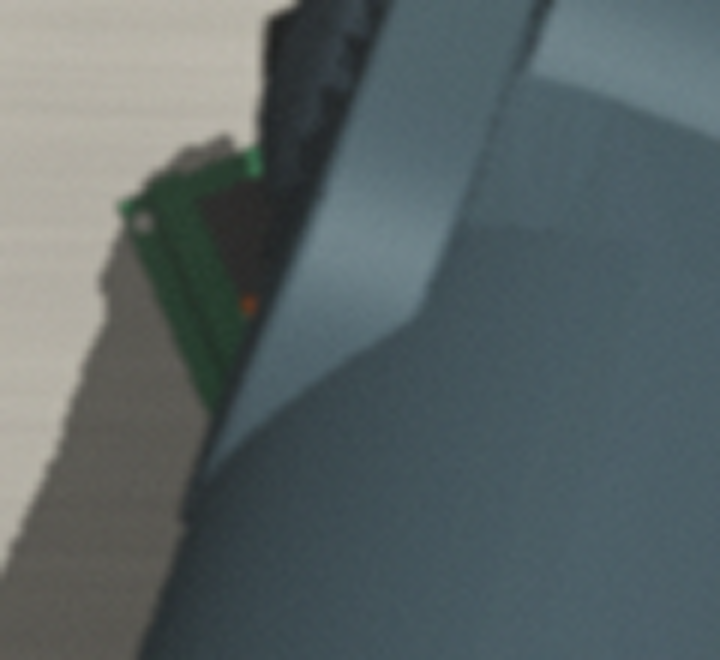

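play_rows(
  commands=[
    {"hand": 0.5,"offset": [0.6,3.5,-13.7],"dr": [0,0,0]},
    {"hand": 0.5,"offset": [0.6,3.5,-13.7],"dr": [0,0,0]},
    {"hand": 0.5,"offset": [0.6,3.5,-13.7],"dr": [0,0,0]},
    {"hand": 0.5,"offset": [0.6,3.5,-13.7],"dr": [0,0,0]},
    {"hand": 0.5,"offset": [0.6,3.5,-13.7],"dr": [0,0,0]},
  ],
)

```text
t: 8.38
position: [0.4968, 0.1913, 0.2199]
eef_rot: [0.89, 1.385, -0.888]
ft_force: [0.3, 0.6, -0.0]
width: 0.0644
```

```bash
python3 - <<'E'
from h import *
print(goto((.4915,.2315,.2),np.deg2rad(24.5)))
E
```

```text
(array([ 0.8 ,  0.47, -1.55]), array([-0.  , -0.04,  0.01]))
```

play_rows(
  commands=[
    {"hand": 0.5,"offset": [0.8,0.5,-1.5],"dr": [0,0,0]},
    {"hand": 0.5,"offset": [0.8,0.5,-1.5],"dr": [0,0,0]},
    {"hand": 0.5,"offset": [0.8,0.5,-1.5],"dr": [0,0,0]},
  ],
)

```text
t: 8.75
position: [0.4919, 0.2292, 0.1986]
eef_rot: [0.888, 1.385, -0.892]
ft_force: [-0.2, -0.4, 0.3]
width: 0.0641
```

```bash
python3 - <<'E'
from h import *
o=get_obs();print(o["t"],o["position"])
c=capture("wrist");np.savez("w6.npz",**c);crop(c,220,100,420,250,4,"w6.png")
print(proj(c,(.4915,.2315,.096)))
c=capture("top");crop(c,310,165,430,275,6,"t6.png"); np.savez("t6.npz",**c)
E
```

```text
8.75 [0.49191285 0.22920683 0.19858628]
[320.57653036 199.96800266]
```

View pics/w6.png

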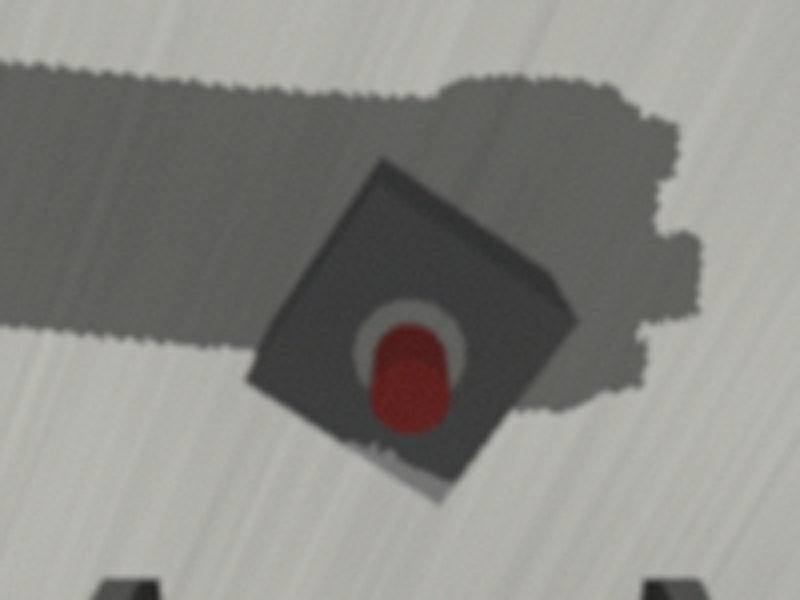

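View pics/t6.png

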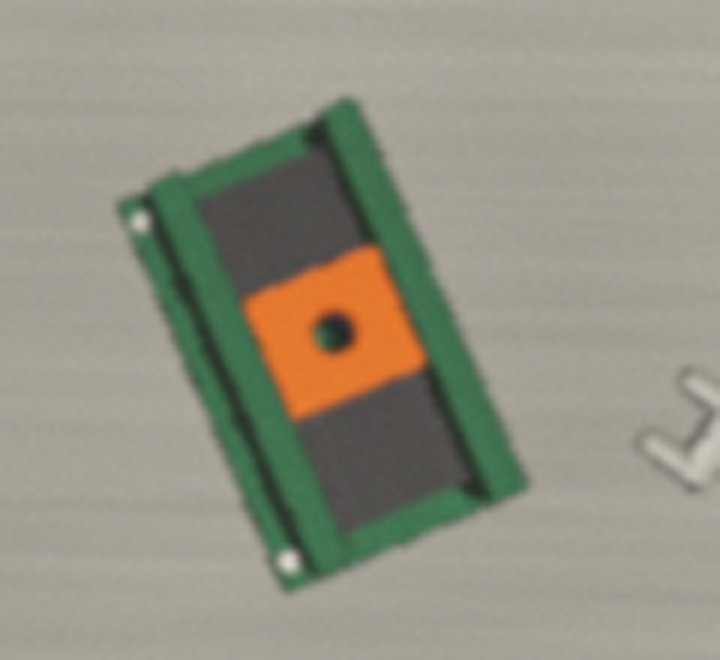

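```bash
python3 - <<'E'
from h import *
c=dict(np.load("t6.npz"));im=c["color"]
print("green etc rgb rows 214-225, cols 358-372")
for r in range(214,226): print(r,[tuple(int(v) for v in im[r,k]) for k in range(360,372)])
m=cv2.inRange(cv2.cvtColor(im,cv2.COLOR_RGB2HSV),(5,150,120),(20,255,255));z=np.zeros_like(m);z[180:265,320:410]=m[180:265,320:410]
cn=max(cv2.findContours(z,0,2)[0],key=cv2.contourArea)
pts=np.array([onz(c,p[0],.069)[:2] for p in cn]);print(cv2.minAreaRect((pts*1000).astype(np.float32)))
w=dict(np.load("w5.npz"));crop(w,300,165,336,195,20,"w5z.png")
w6=dict(np.load("w6.npz"));print("pin top",onz(w6,(220+410/4-.4,100+395/4-.4),.096))
E
```

```text
green etc rgb rows 214-225, cols 358-372
214 [(227, 121, 46), (227, 121, 48), (228, 121, 49), (227, 120, 47), (227, 120, 45), (229, 123, 49), (227, 120, 46), (228, 122, 48), (227, 121, 46), (227, 120, 47), (227, 120, 46), (228, 121, 46)]
215 [(228, 121, 46), (228, 121, 47), (227, 120, 44), (227, 117, 44), (226, 118, 46), (224, 115, 46), (224, 117, 45), (228, 119, 47), (228, 121, 46), (228, 122, 49), (228, 120, 48), (226, 120, 45)]
216 [(227, 120, 46), (228, 122, 47), (227, 119, 47), (214, 109, 43), (197, 98, 44), (188, 94, 43), (190, 94, 44), (205, 104, 44), (218, 111, 42), (228, 121, 48), (228, 121, 47), (228, 122, 48)]
217 [(227, 121, 46), (227, 118, 47), (212, 108, 45), (176, 89, 46), (136, 74, 50), (114, 67, 52), (119, 68, 51), (150, 78, 46), (191, 95, 42), (217, 109, 41), (228, 120, 46), (228, 120, 47)]
218 [(227, 119, 43), (217, 112, 45), (179, 94, 47), (117, 70, 46), (71, 54, 45), (55, 49, 47), (58, 48, 49), (86, 56, 49), (146, 77, 47), (200, 100, 42), (225, 118, 46), (227, 118, 44)]
219 [(227, 119, 48), (201, 105, 45), (143, 91, 55), (78, 77, 57), (48, 60, 48), (41, 46, 41), 
[... 682 characters left out ...]
), (212, 115, 51), (176, 102, 51), (134, 86, 47), (111, 72, 42), (124, 72, 39), (164, 84, 40), (197, 100, 41), (219, 115, 45), (227, 119, 45), (227, 122, 48)]
224 [(227, 121, 48), (228, 121, 47), (225, 118, 45), (217, 116, 47), (205, 109, 49), (196, 101, 44), (204, 106, 46), (215, 111, 46), (225, 118, 46), (228, 122, 47), (228, 122, 47), (228, 122, 48)]
225 [(227, 122, 48), (228, 123, 50), (227, 121, 48), (227, 121, 47), (225, 119, 46), (224, 118, 46), (226, 120, 46), (228, 122, 47), (228, 121, 47), (227, 120, 45), (227, 120, 47), (226, 120, 47)]
((556.5260620117188, -117.85147857666016), (46.126983642578125, 51.599300384521484), 24.148515701293945)
pin top [0.49208799 0.23338038 0.096     ]
```

View pics/w5z.png

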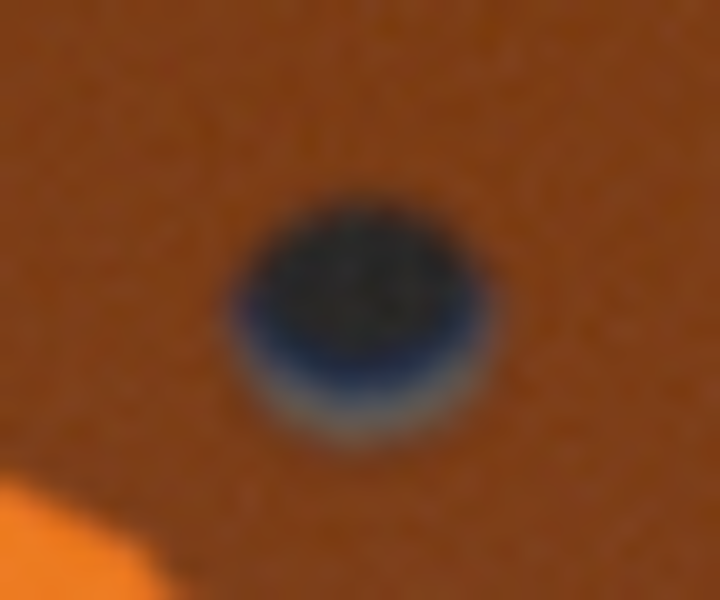

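```bash
python3 - <<'E'
from h import *
c=dict(np.load("t6.npz"))
a=np.deg2rad(24.5);ex=np.array([np.cos(a),np.sin(a)]);ey=np.array([-ex[1],ex[0]]);C=np.array([.5558,-.1186])
for p in [(363.1,219),(364.1,220),(364.4,221),(364.4,222)]:
    for z in (.008,.048,.069):
        q=onz(c,p,z)[:2]-C; print(p,z,(q@ex*1000).round(1),(q@ey*1000).round(1))
q=onz(c,(365.1,219.9),.069)[:2]-C;print("hole",q@ex*1000,q@ey*1000)
print(goto((.492,.2325,.11),a))
E
```

```text
(363.1, 219) 0.008 6.1 -2.4
(363.1, 219) 0.048 5.0 1.6
(363.1, 219) 0.069 4.4 3.7
(364.1, 220) 0.008 3.1 -3.6
(364.1, 220) 0.048 2.2 0.5
(364.1, 220) 0.069 1.6 2.6
(364.4, 221) 0.008 0.8 -3.3
(364.4, 221) 0.048 -0.1 0.7
(364.4, 221) 0.069 -0.5 2.9
(364.4, 222) 0.008 -1.3 -2.4
(364.4, 222) 0.048 -2.0 1.6
(364.4, 222) 0.069 -2.4 3.7
hole 1.0225025708829851 0.6126602616048787
(array([ 3.59,  0.04, -0.16]), array([-0.04, -0.03,  0.02]))
```

play_rows(
  commands=[
    {"hand": 0.2,"offset": [2,0,-0.15],"dr": [0,0,0]},
    {"hand": 0.2,"offset": [3.6,0,-0.15],"dr": [0,0,0]},
    {"hand": 0.2,"offset": [3.6,0,-0.15],"dr": [0,0,0]},
    {"hand": 0.2,"offset": [3.6,0,-0.15],"dr": [0,0,0]},
  ],
)

```text
t: 9.35
position: [0.4929, 0.2311, 0.1113]
eef_rot: [0.895, 1.381, -0.892]
ft_force: [1.0, -1.4, -0.7]
width: 0.0516
```

```bash
python3 - <<'E'
from h import *
o=get_obs();print(o["t"],o["position"],o["width"],o["ft_force"])
print(goto((.4918,.2325,.077),np.deg2rad(24.5)))
c=capture("wrist");crop(c,160,100,480,340,2.5,"w7.png")
c=capture("side");crop(c,190,200,340,340,4,"s7.png")
E
```

```text
9.35 [0.49294677 0.23113205 0.11134777] 0.051636415199858274 [ 1.04114766 -1.35310223 -0.68999026]
(array([ 1.37, -0.02, -0.07]), array([-0.07, -0.03, -0.01]))
```

View pics/w7.png

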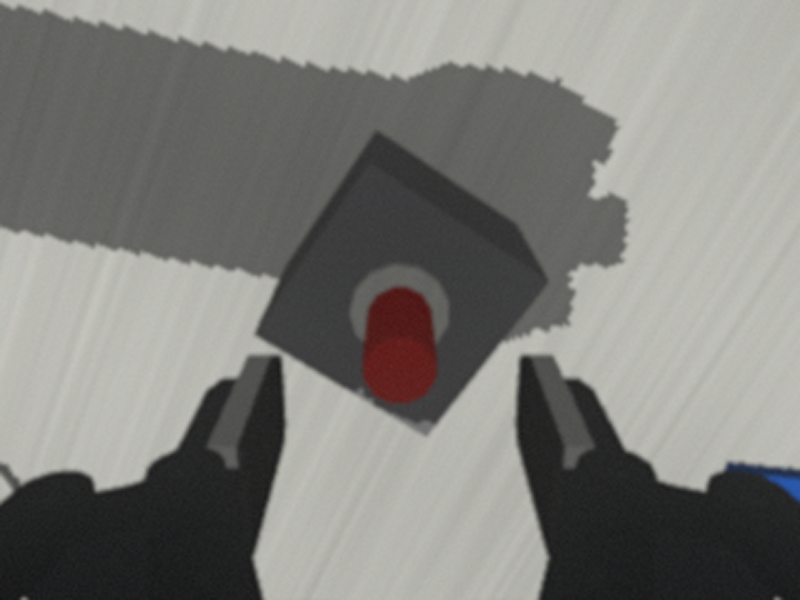

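View pics/s7.png

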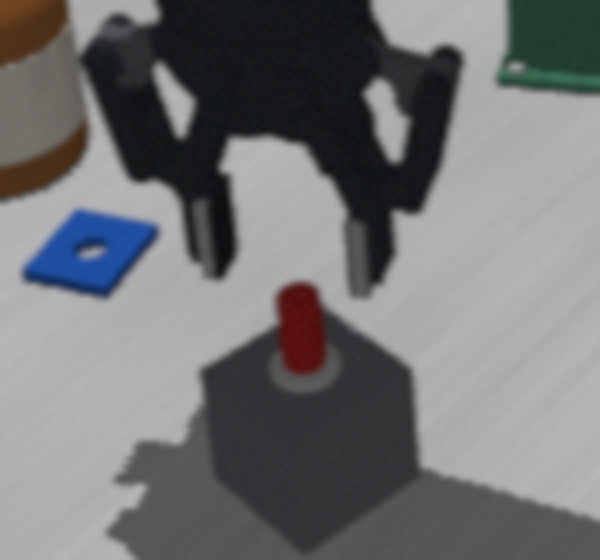

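play_rows(
  commands=[
    {"hand": 0.2,"offset": [0.7,0,-0.07],"dr": [-0.07,-0.03,0]},
    {"hand": 0.2,"offset": [1.35,0,-0.07],"dr": [-0.07,-0.03,0]},
    {"hand": 0.2,"offset": [1.35,0,-0.07],"dr": [-0.07,-0.03,0]},
    {"hand": 0.2,"offset": [1.35,0,-0.07],"dr": [-0.07,-0.03,0]},
  ],
)

```text
t: 9.95
position: [0.4925, 0.2337, 0.0779]
eef_rot: [0.889, 1.381, -0.886]
ft_force: [0.2, -0.3, 0.7]
width: 0.0512
```

play_rows(
  commands=[
    {"hand": -0.2,"offset": [0,0,0],"dr": [0,0,0]},
    {"hand": -0.5,"offset": [0,0,0],"dr": [0,0,0]},
    {"hand": -1,"offset": [0,0,0],"dr": [0,0,0]},
    {"hand": -1,"offset": [0,0,0],"dr": [0,0,0]},
    {"hand": -1,"offset": [0,0,0],"dr": [0,0,0]},
  ],
  force=40,
)

```text
t: 10.58
position: [0.4929, 0.2338, 0.0784]
eef_rot: [0.89, 1.381, -0.886]
ft_force: [0.6, 0.3, 3.8]
width: 0.0167
```

```bash
python3 - <<'E'
from h import *
o=get_obs();print(o["t"],o["position"],o["width"],o["ft_force"])
print(goto((.4918,.2325,.077),np.deg2rad(24.5)))
c=capture("wrist");crop(c,160,100,480,340,2.5,"w8.png")
c=capture("side");crop(c,190,200,340,340,4,"s8.png")
E
```

```text
10.575 [0.49293245 0.23380204 0.07837243] 0.016651648952705208 [0.64066183 0.30876956 3.79605527]
(array([ 0.05, -0.06,  0.03]), array([ 0.01, -0.01, -0.03]))
```

View pics/s8.png

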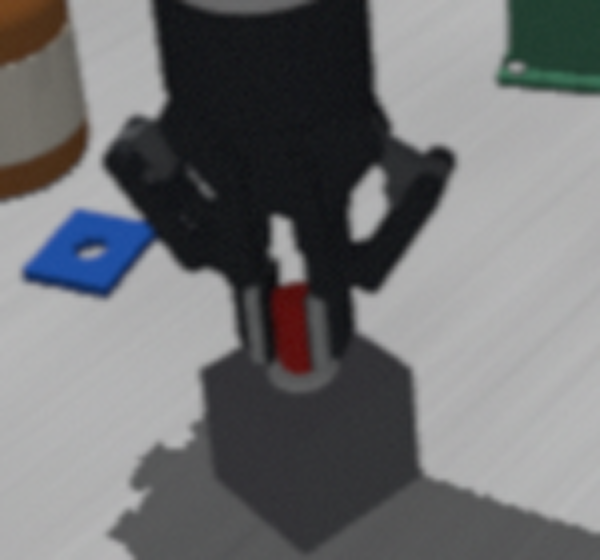

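play_rows(
  commands=[
    {"hand": -1,"offset": [-0.5,0,0],"dr": [0,0,0]},
    {"hand": -1,"offset": [-1.5,0,0],"dr": [0,0,0]},
    {"hand": -1,"offset": [-3.5,0,0],"dr": [0,0,0]},
    {"hand": -1,"offset": [-5,0,0],"dr": [0,0,0]},
    {"hand": -1,"offset": [-5,0,0],"dr": [0,0,0]},
  ],
)

```text
t: 11.3
position: [0.495, 0.2346, 0.2072]
eef_rot: [0.896, 1.378, -0.879]
ft_force: [0.2, -0.6, -0.8]
width: 0.0167
```

```bash
python3 - <<'E'
from h import *
o=get_obs();print(o["t"],o["position"],o["width"],o["ft_force"])
print(goto((.5565,-.1180,.19),np.deg2rad(24.5)))
c=capture("side");crop(c,190,120,340,260,4,"s9.png")
c=capture("wrist");np.savez("w9.npz",**c);crop(c,160,100,480,340,2.5,"w9.png")
E
```

```text
11.3 [0.4950341  0.23458145 0.20722575] 0.016709579035689974 [ 0.15954137 -0.62073867 -0.7712307 ]
(array([ 0.62, -3.63, 13.85]), array([ 0.01, -0.03, -0.12]))
```

View pics/s9.png

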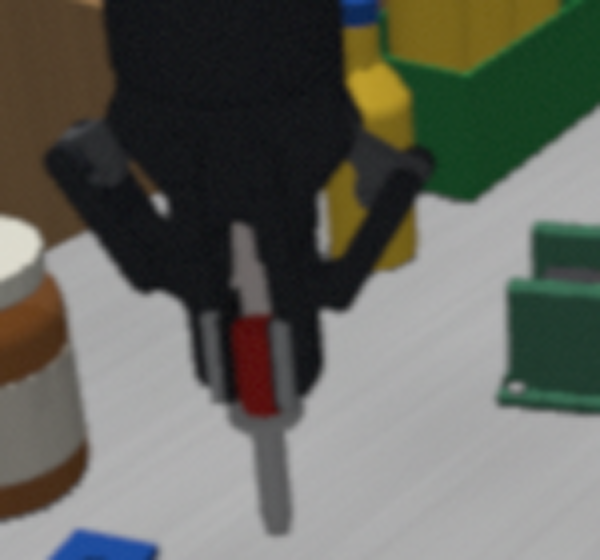

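View pics/w9.png

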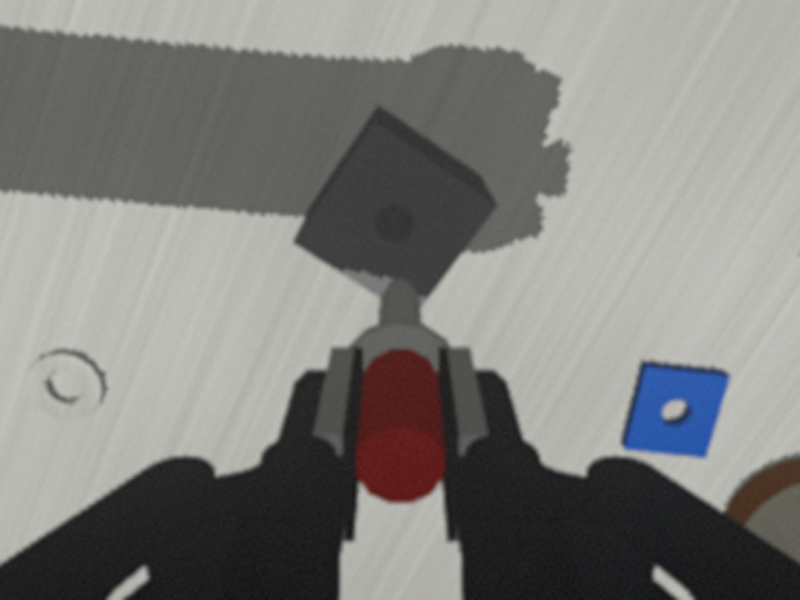

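```bash
python3 - <<'E'
from h import *
c=dict(np.load("w9.npz"));o=get_obs();R=toolR(o);p=o["position"]
for d in (.0714,.0714-.051,.0714-.089): print(d,proj(c,p+R[:,0]*d))
s=capture("side")
for d in (.0714,.0714-.051,.0714-.089): q=proj(s,p+R[:,0]*d);print(d,(q-[190,120])*4)
def z_at(uv,d): # tool z,y coords at tool plane x=d
    o0,dd=ray(c,uv); n=R[:,0]; t=((p+n*d-o0)@n)/(dd@n); q=o0+dd*t-p; return (R.T@q*1000).round(1)
print("handle top centre",z_at((160+400/2.5-.3,100+463/2.5-.3),.0714-.089))
print("tip far edge",z_at((160+400/2.5-.3,100+282/2.5-.3),.0714))
print("collar far edge",z_at((160+400/2.5-.3,100+322/2.5-.3),.0714-.055))
E
```

```text
0.0714 [317.40646432 214.63675434]
0.02040000000000001 [316.99683456 245.65722843]
-0.01759999999999999 [316.49780551 283.4477382 ]
0.0714 [279.23159816 538.05855225]
0.02040000000000001 [267.04290341 424.3827586 ]
-0.01759999999999999 [257.33468764 333.84073138]
handle top centre [-17.6   1.5   0.8]
tip far edge [71.4  1.8 -1.7]
collar far edge [ 16.4   1.6 -12.9]
```

```bash
cat >> h.py <<'E'
A=np.deg2rad(24.5);ex=np.array([np.cos(A),np.sin(A)]);ey=np.array([-ex[1],ex[0]]);C=np.array([.5558,-.1186])
def br(o=None):
    o=o or get_obs(); q=o["position"][:2]-C; return (q@ex*1000).round(2),(q@ey*1000).round(2),(o["position"][2]*1000).round(2)
def gb(x,y,z,o=None):
    q=C+ex*x/1000+ey*y/1000; return goto((q[0],q[1],z/1000),A,o)
E
python3 - <<'E'
from h import *
R=toolR();print(R[:2,1]@ex,R[:2,2]@ey, br(), gb(.5,1,190))
E
```

```text
0.9999991797759121 -0.9999991151158604 (np.float64(87.35), np.float64(346.83), np.float64(202.33)) (array([ 0.48, -3.49, 13.83]), array([ 0.01, -0.01, -0.  ]))
```

play_rows(
  commands=[
    {"hand": -1,"offset": [0.5,-3.5,13.8],"dr": [0,0,0]},
    {"hand": -1,"offset": [0.5,-3.5,13.8],"dr": [0,0,0]},
    {"hand": -1,"offset": [0.5,-3.5,13.8],"dr": [0,0,0]},
    {"hand": -1,"offset": [0.5,-3.5,13.8],"dr": [0,0,0]},
    {"hand": -1,"offset": [0.5,-3.5,13.8],"dr": [0,0,0]},
  ],
)

```text
t: 12.08
position: [0.5462, -0.0753, 0.1894]
eef_rot: [0.887, 1.385, -0.889]
ft_force: [1.8, 0.5, -0.6]
width: 0.0168
```

```bash
python3 - <<'E'
from h import *
print(br(), gb(.5,1.5,170))
E
```

```text
(np.float64(9.28), np.float64(43.39), np.float64(189.37)) (array([ 0.77, -0.35,  1.68]), array([ 0.02, -0.02,  0.03]))
```

play_rows(
  commands=[
    {"hand": -1,"offset": [0.7,-0.35,1.7],"dr": [0,0,0]},
    {"hand": -1,"offset": [0.7,-0.35,1.7],"dr": [0,0,0]},
    {"hand": -1,"offset": [0.7,-0.35,1.7],"dr": [0,0,0]},
    {"hand": -1,"offset": [0.7,-0.35,1.7],"dr": [0,0,0]},
  ],
)

```text
t: 12.58
position: [0.5559, -0.1151, 0.1713]
eef_rot: [0.885, 1.388, -0.886]
ft_force: [0.7, -0.1, -0.2]
width: 0.0164
```

```bash
python3 - <<'E'
from h import *
print(br(), gb(.5,1.5,150))
c=capture("wrist");np.savez("w10.npz",**c);crop(c,200,100,440,280,3.3,"w10.png")
c=capture("side");np.savez("s10.npz",**c);crop(c,290,100,420,230,4.5,"s10.png")
E
```

```text
(np.float64(1.54), np.float64(3.12), np.float64(171.29)) (array([ 0.85, -0.04,  0.07]), array([ 0.06, -0.04,  0.04]))
```

View pics/w10.png

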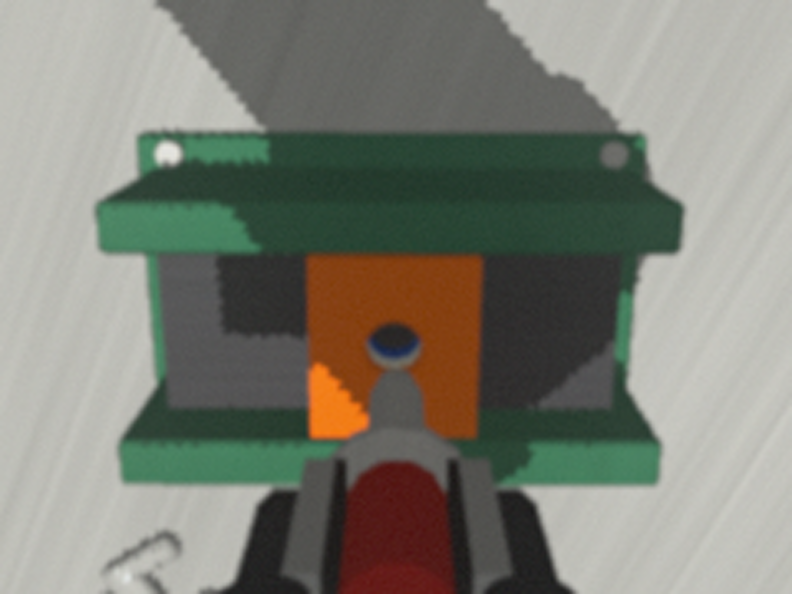

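View pics/s10.png

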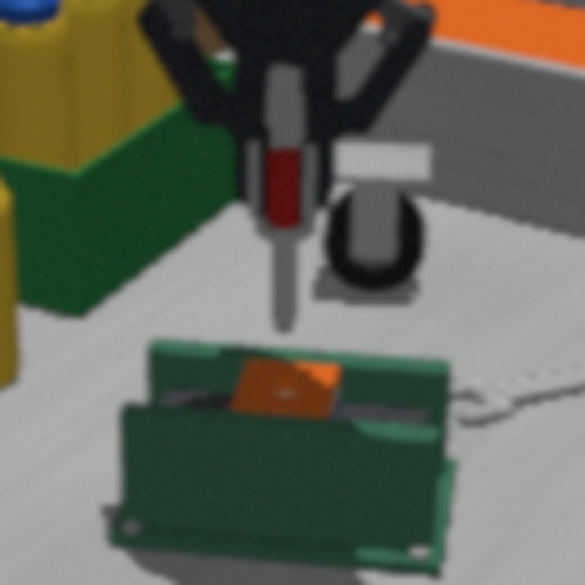

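play_rows(
  commands=[
    {"hand": -1,"offset": [0.4,-0.04,0.07],"dr": [0.05,-0.04,0.04]},
    {"hand": -1,"offset": [0.8,-0.04,0.07],"dr": [0.05,-0.04,0.04]},
    {"hand": -1,"offset": [0.8,-0.04,0.07],"dr": [0.05,-0.04,0.04]},
    {"hand": -1,"offset": [0.8,-0.04,0.07],"dr": [0.05,-0.04,0.04]},
  ],
)

```text
t: 13.18
position: [0.5559, -0.1175, 0.1517]
eef_rot: [0.888, 1.381, -0.888]
ft_force: [-0.5, 0.0, -1.4]
width: 0.0168
```

```bash
python3 - <<'E'
from h import *
print(br(), gb(.5,1.5,140))
c=capture("wrist");np.savez("w11.npz",**c);crop(c,240,130,400,250,5,"w11.png")
c=capture("side");np.savez("s11.npz",**c);crop(c,310,130,400,215,7,"s11.png")
E
```

```text
(np.float64(0.53), np.float64(0.97), np.float64(151.65)) (array([ 0.47, -0.  , -0.02]), array([ 0.01,  0.01, -0.01]))
```

View pics/w11.png

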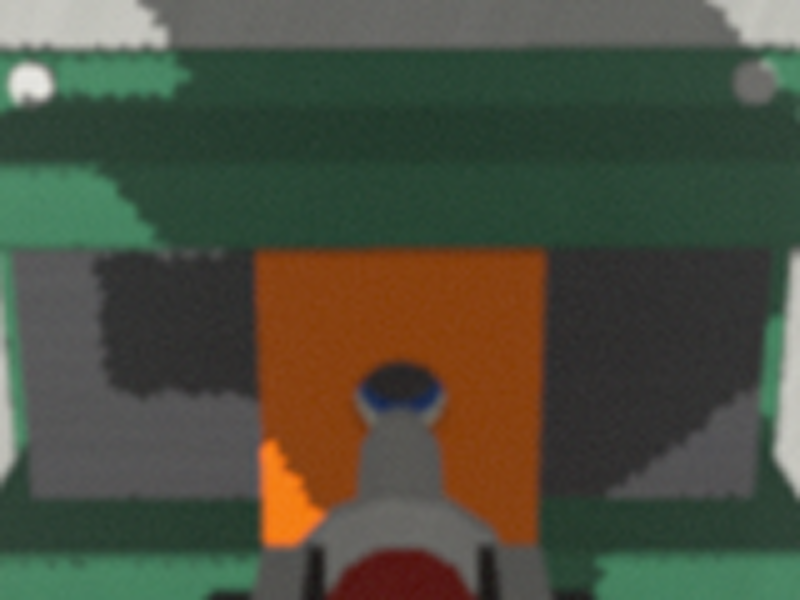

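View pics/s11.png

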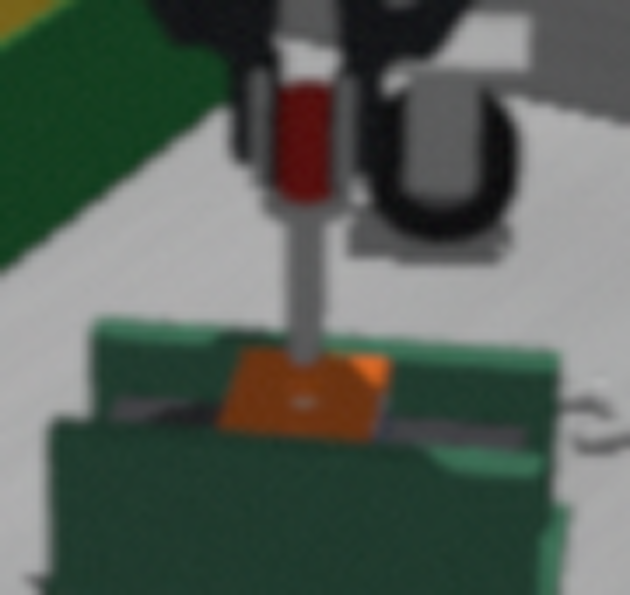

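```bash
python3 - <<'E'
from h import *
c=dict(np.load("w11.npz"))
B=lambda q:((q[:2]-C)@ex*1000,(q[:2]-C)@ey*1000)
f=lambda p,z:np.round(B(onz(c,(240+p[0]/5-.4,130+p[1]/5-.4),z)),1)
print("hole far",f((400,361),.069),"L/R",f((356,395),.069),f((445,395),.069))
for r in (405,410): print("tip far at z.0803",f((400,r),.0803), "taper top", f((400,r),.0883))
print("walls inner top edge", f((400,248),.069), f((400,547),.069), "outer", f((400,163),.069))
for y in (0,):
  q=C; 
  for yy in (0,-1,-2,-3):
    P=np.r_[C+ex*.0005+ey*yy/1000,.0803]
    n=np.r_[ey,0]
    print(yy,(proj(c,P+n*.0045)-[240,130]+.4)*5,(proj(c,P+n*.006+[0,0,.008])-[240,130]+.4)*5)
E
```

```text
hole far [0.8 8. ] L/R [-6.3  2.3] [7.9 2.3]
tip far at z.0803 [0.8 4.8] taper top [0.8 7.8]
tip far at z.0803 [0.8 4. ] taper top [0.8 7.1]
walls inner top edge [ 0.8 26.4] [  0.7 -24.4] outer [ 0.8 39.7]
0 [398.29617935 407.09768806] [398.21802959 416.76620265]
-1 [398.30488017 413.27580184] [398.2271847  423.17014205]
-2 [398.31355616 419.43628238] [398.23631266 429.55509417]
-3 [398.32220743 425.57920507] [398.24541359 435.9211433 ]
```

play_rows(
  commands=[
    {"hand": -1,"offset": [0.3,0,0],"dr": [0,0,0]},
    {"hand": -1,"offset": [0.5,0,0],"dr": [0,0,0]},
    {"hand": -1,"offset": [0.6,0,0],"dr": [0,0,0]},
    {"hand": -1,"offset": [0.6,0,0],"dr": [0,0,0]},
  ],
)

```text
t: 13.78
position: [0.556, -0.1176, 0.1367]
eef_rot: [0.888, 1.381, -0.888]
ft_force: [0.3, -0.7, -0.8]
width: 0.0167
```

```bash
python3 - <<'E'
from h import *
o=get_obs();print(o["t"],br(), gb(.5,1,125),o["ft_force"],o["moment"])
E
```

```text
13.775 (np.float64(0.59), np.float64(0.81), np.float64(136.7)) (array([ 0.47, -0.  , -0.01]), array([ 0.01,  0.01, -0.01])) [ 0.2769912  -0.69809937 -0.79154077] [-0.0313261   0.03759781  0.01144995]
```

Tip is inside the top shim with no contact. Continue.

play_rows(
  commands=[
    {"hand": -1,"offset": [0.2,0,0],"dr": [0,0,0]},
    {"hand": -1,"offset": [0.4,0,0],"dr": [0,0,0]},
    {"hand": -1,"offset": [0.4,0,0],"dr": [0,0,0]},
  ],
)

```text
t: 14.15
position: [0.5555, -0.1174, 0.126]
eef_rot: [0.888, 1.382, -0.889]
ft_force: [0.5, 0.3, -0.9]
width: 0.0169
```

play_rows(
  commands=[
    {"hand": -1,"offset": [0.1,0,0],"dr": [0,0,0]},
    {"hand": -1,"offset": [0.2,0,0],"dr": [0,0,0]},
    {"hand": -1,"offset": [0.2,0,0],"dr": [0,0,0]},
  ],
)

```text
t: 14.52
position: [0.5553, -0.1174, 0.1208]
eef_rot: [0.888, 1.382, -0.889]
ft_force: [0.2, 1.1, -1.0]
width: 0.017
```

play_rows(
  commands=[
    {"hand": -1,"offset": [0.05,0.02,0],"dr": [0,0,0]},
    {"hand": -1,"offset": [0.1,0.02,0],"dr": [0,0,0]},
  ],
)

```text
t: 14.78
position: [0.5559, -0.1171, 0.1183]
eef_rot: [0.888, 1.382, -0.889]
ft_force: [0.1, 0.1, -0.9]
width: 0.0163
```

play_rows(
  commands=[
    {"hand": -1,"offset": [0.05,0.02,0],"dr": [0,0,0]},
    {"hand": -1,"offset": [0.1,0.02,0],"dr": [0,0,0]},
  ],
)

```text
t: 15.02
position: [0.5563, -0.1169, 0.1157]
eef_rot: [0.888, 1.382, -0.889]
ft_force: [-0.7, 0.2, -0.2]
width: 0.0168
```

```bash
python3 - <<'E'
from h import *
o=get_obs();print(o["t"],br(), gb(.5,1,117),o["ft_force"],o["moment"])
E
```

```text
15.025 (np.float64(1.17), np.float64(1.3), np.float64(115.72)) (array([-0.05, -0.03,  0.01]), array([0.01, 0.  , 0.01])) [-0.73655663  0.15288496 -0.18887418] [-0.03404963  0.01055392 -0.02564958]
```

play_rows(
  commands=[
    {"hand": -1,"offset": [0.07,0.02,0],"dr": [0,0,0]},
    {"hand": -1,"offset": [0.14,0.02,0],"dr": [0,0,0]},
  ],
)

```text
t: 15.28
position: [0.5564, -0.1172, 0.1121]
eef_rot: [0.887, 1.383, -0.89]
ft_force: [-1.4, -0.7, 1.1]
width: 0.017
```

play_rows(
  commands=[
    {"hand": -1,"offset": [0.07,0,0],"dr": [0,0,0]},
    {"hand": -1,"offset": [0.14,0,0],"dr": [0,0,0]},
  ],
)

```text
t: 15.52
position: [0.556, -0.1175, 0.1085]
eef_rot: [0.887, 1.383, -0.89]
ft_force: [-1.7, -1.1, 0.8]
width: 0.0168
```

```bash
python3 - <<'E'
from h import *
o=get_obs();print(o["t"],br(), gb(.5,1,117),o["ft_force"],o["moment"])
E
```

```text
15.525 (np.float64(0.65), np.float64(0.9), np.float64(108.45)) (array([-0.34, -0.01, -0.  ]), array([0.  , 0.  , 0.03])) [-1.68242657 -1.12244781  0.79381594] [-0.2527918   0.41094128 -0.04241764]
```

play_rows(
  commands=[
    {"hand": -1,"offset": [0,-0.03,0],"dr": [0,0,0]},
    {"hand": -1,"offset": [0,-0.03,0],"dr": [0,0,0]},
  ],
)

```text
t: 15.78
position: [0.5556, -0.1175, 0.1084]
eef_rot: [0.887, 1.383, -0.89]
ft_force: [-0.5, -0.2, -0.9]
width: 0.0164
```

```bash
python3 - <<'E'
from h import *
o=get_obs();print(o["t"],br(),(o["ft_force"][:2]@ex,o["ft_force"][:2]@ey,o["ft_force"][2]),o["moment"])
E
```

```text
15.775 (np.float64(0.31), np.float64(1.1), np.float64(108.43)) (np.float64(-0.5763064132408624), np.float64(0.0025795913872478705), np.float64(-0.9073902739226339)) [-0.0356015   0.04877486  0.0241006 ]
```

Force relieved; x ≈ 0.2 is right. Continue down (about 18 mm to go to TCP ≈ 0.0894).

play_rows(
  commands=[
    {"hand": -1,"offset": [0.07,-0.01,0],"dr": [0,0,0]},
    {"hand": -1,"offset": [0.14,-0.01,0],"dr": [0,0,0]},
    {"hand": -1,"offset": [0.2,-0.01,0],"dr": [0,0,0]},
  ],
)

```text
t: 16.15
position: [0.5554, -0.1175, 0.1033]
eef_rot: [0.887, 1.383, -0.89]
ft_force: [-0.4, -0.6, -0.2]
width: 0.0168
```

```bash
python3 - <<'E'
from h import *
o=get_obs();print(o["t"],br(),(o["ft_force"][:2]@ex,o["ft_force"][:2]@ey,o["ft_force"][2]),o["moment"])
E
```

```text
16.15 (np.float64(0.11), np.float64(1.1), np.float64(103.29)) (np.float64(-0.5940423252517004), np.float64(-0.44249193583358437), np.float64(-0.18091855076788071)) [-0.16167052  0.06177495 -0.01386431]
```

play_rows(
  commands=[
    {"hand": -1,"offset": [0.1,0,0],"dr": [0,0,0]},
    {"hand": -1,"offset": [0.2,0,0],"dr": [0,0,0]},
    {"hand": -1,"offset": [0.28,0,0],"dr": [0,0,0]},
  ],
)

```text
t: 16.52
position: [0.5554, -0.1176, 0.0961]
eef_rot: [0.887, 1.383, -0.89]
ft_force: [0.3, -0.3, -0.3]
width: 0.0169
```

```bash
python3 - <<'E'
from h import *
o=get_obs();print(o["t"],br(),(o["ft_force"][:2]@ex,o["ft_force"][:2]@ey,o["ft_force"][2]),o["moment"])
E
```

```text
16.525 (np.float64(0.06), np.float64(1.11), np.float64(96.07)) (np.float64(0.1956417523609256), np.float64(-0.3727099883528509), np.float64(-0.3123827033211714)) [-0.13207498  0.06226814  0.04583741]
```

play_rows(
  commands=[
    {"hand": -1,"offset": [0.1,0,0],"dr": [0,0,0]},
    {"hand": -1,"offset": [0.2,0,0],"dr": [0,0,0]},
    {"hand": -1,"offset": [0.2,0,0],"dr": [0,0,0]},
  ],
)

```text
t: 16.9
position: [0.5552, -0.1174, 0.0907]
eef_rot: [0.887, 1.383, -0.89]
ft_force: [-0.6, -0.8, -1.2]
width: 0.0166
```

play_rows(
  commands=[
    {"hand": -1,"offset": [0.05,0,0],"dr": [0,0,0]},
    {"hand": -1,"offset": [0.05,0,0],"dr": [0,0,0]},
  ],
)

```text
t: 17.15
position: [0.5553, -0.1175, 0.0895]
eef_rot: [0.887, 1.383, -0.89]
ft_force: [-1.0, -0.5, 0.0]
width: 0.0165
```

```bash
python3 - <<'E'
from h import *
o=get_obs();print(o["t"],br(),(o["ft_force"][:2]@ex,o["ft_force"][:2]@ey,o["ft_force"][2]),o["moment"])
E
```

```text
17.15 (np.float64(-0.03), np.float64(1.23), np.float64(89.45)) (np.float64(-1.1067181774947643), np.float64(-0.08305596233221481), np.float64(0.029461952360016697)) [-0.08243036  0.08447077 -0.02750218]
```

play_rows(
  commands=[
    {"hand": -1,"offset": [0.04,0,0],"dr": [0,0,0]},
    {"hand": -1,"offset": [0.04,0,0],"dr": [0,0,0]},
  ],
)

```text
t: 17.4
position: [0.5553, -0.1176, 0.0894]
eef_rot: [0.888, 1.383, -0.89]
ft_force: [-3.2, 0.5, 6.2]
width: 0.0169
```

play_rows(
  commands=[
    {"hand": -0.3,"offset": [0,0,0],"dr": [0,0,0]},
    {"hand": -0.1,"offset": [0,0,0],"dr": [0,0,0]},
    {"hand": 0,"offset": [0,0,0],"dr": [0,0,0]},
    {"hand": 0,"offset": [-0.5,0,0],"dr": [0,0,0]},
    {"hand": 0,"offset": [-2,0,0],"dr": [0,0,0]},
  ],
)

```text
t: 18.02
position: [0.5537, -0.1171, 0.1386]
eef_rot: [0.886, 1.387, -0.892]
ft_force: [1.5, 0.6, 1.2]
width: 0.0426
```

play_rows(
  commands=[
    {"hand": 0,"offset": [-2,0,0],"dr": [0,0,0]},
    {"hand": 0,"offset": [-3,0,0],"dr": [0,0,0]},
    {"hand": 0,"offset": [-3,0,0],"dr": [0,0,0]},
  ],
)

```text
t: 18.4
position: [0.5563, -0.1178, 0.2168]
eef_rot: [0.889, 1.382, -0.889]
ft_force: [0.4, -0.3, 0.5]
width: 0.0428
```

```bash
python3 - <<'E'
from h import *
o=get_obs();print(o["t"],br(),o["ft_force"])
c=capture("wrist");crop(c,200,100,440,280,3.3,"w12.png")
c=capture("side");np.savez("s12.npz",**c);crop(c,290,120,420,230,5,"s12.png")
E
```

```text
18.4 (np.float64(0.76), np.float64(0.55), np.float64(216.83)) [ 0.448658   -0.33998375  0.45292407]
```

View pics/w12.png

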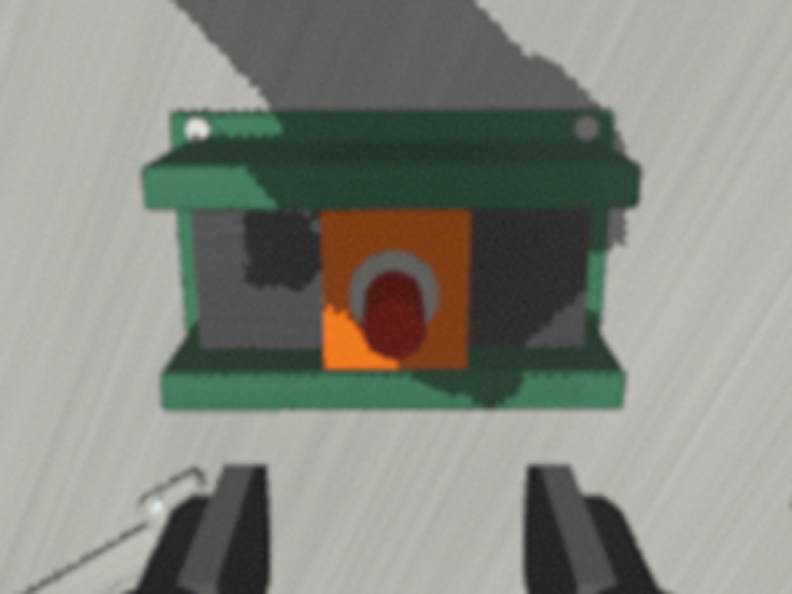

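View pics/s12.png

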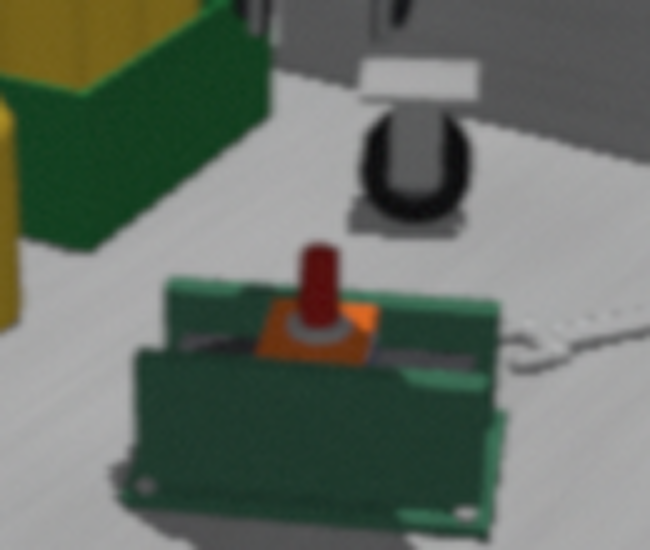

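```bash
python3 - <<'E'
from h import *
c=dict(np.load("s12.npz"))
for z in (.069,.073,.107): q=C+ey*.0005;print(z,(proj(c,(q[0],q[1],z))-[290,120]+.4)*5)
from workcell import sign_off
print(get_obs()["dq"].round(3)); print(sign_off())
E
```

```text
0.069 [313.37387222 328.52795369]
0.073 [313.48209874 320.36596868]
0.107 [314.41998139 249.63483818]
[ 0.006  0.022 -0.014  0.025 -0.001 -0.001  0.002]
the job is handed in; nothing more can be done
None
```

The pin is seated through all three shims into the socket and released, and I handed the job in at about 18.5 s of the 64 s limit. `sign_off` gave no verdict, so I don't know how it was judged.

- **Shims:** I squeezed the three shims square with the gripper along the channel. The jaws closed to 44.5 mm on the 45 mm shims, and the holes looked in line before I fetched the pin.
- **Pin:** I lowered it in small steps. The tip passed the floor level without touching, so the socket was close to the middle of the bracket. A side force of about 2 N came up on the way, so I moved the tool about 0.4 mm back along the channel and it went away. The collar touched down at the expected height with about 6 N, the highest reading I saw against the 35 N limit.
- **Last checks:** The final pictures show the collar flush on the orange shim, the pin upright and the gripper clear. The top of the handle appeared where a fully seated pin should put it, within about one pixel.
- **Not checked, or disagreeing:**
  - **Lower shims:** After insertion I could not see the two lower shims directly.
  - **Bystanders:** I did not measure them at the end, though the arm never went near them.
  - **Cameras:** The wrist camera was about 1–1.5 mm off, and the side camera about 2 pixels off when I checked it with the pin lifted. I corrected for the wrist error.

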